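# Index the waiting lens to the blocking press and press it onto its block

## Task

Bring the waiting lens under the press: with the black pegs, push the turntable round counter-clockwise (seen from above) to its next position, just past the click of the pawl, then ease it back clockwise until it stands solid against the pawl, and let go; never lean on the table with more than 20 N. Then push the ram's knob straight down until the rubber foot bears on the lens with about 10 N for half a second (over 15 N may crack it) and let the ram rise again. Do not touch the lenses or disturb the things round about.

Things in the scene. Friction and masses are not known exactly. Their poses are not given: they have to be found in the camera images.
- fixture: lens-blocking fixture, fixed on the bench: grey bed 150 x 232 x 14 mm with a turntable and, on its -y side, a press (aluminium column 44 x 34 mm, its centre at y -132 mm; grey head 40 mm wide, y -152 to -36 mm, z 138 to 164 mm). Origin: on the turntable's axis at the bench top; z up; the press axis is at x 0, y -64 mm
- turntable: turntable, 194 mm across, top at z 46 mm; six nests (64 mm from the axis), six pegs midway between. Origin as the fixture's; its axes agree with the fixture's in the first position, solid against the pawl, and stand 60 deg counter-clockwise in the next. It starts 0 to 14 deg past the first. Drag at a peg about 6 N both ways, 2 N more where the pawl climbs; it stays where it is left
- pawl_nose (a point): nose of the spring pawl, at the rim of the notched steel plate (208 mm across) under the turntable, 225 deg round from the fixture's +x; 101 mm from the axis when down in a notch, 108 mm on the plain rim. The table turns counter-clockwise past it; at each position it drops with a click and then bars the way back, rigidly. Nothing stops the table going farther on, so it is eased back till solid
- turn_axis (a point): point on the turntable's vertical axis, at its top face (z 46 mm)
- peg (a point): centre of the top of one of the six black rubber-sleeved upright pegs, 14 mm thick, 42 mm tall (z 46 to 88 mm), 88 mm from the axis: the one that starts at the robot's left, 120 to 134 deg counter-clockwise from the fixture's +x, and comes to 180 deg in the next position. Any other peg does as well
- lens_nest (a point): centre of the nest of the waiting lens: top of a grey block 40 mm across (z 51 mm) between four brass pins that stand to z 58 mm; 64 mm from the axis. It starts 60 to 46 deg before the press and is under the press axis in the next position
- press_axis (a point): point on the press's vertical axis, fixed, at the height of a lens's top face (z 58 mm)
- knob_top (a point): centre of the top of the ram's black knob, 44 mm across, flat on top over 36 mm; z 222 mm with the ram up. Push it down here
- ram (a joint): ram, travel down in m: 0 up, 0.024 at most. A spring lifts it: 2 N at the top, 4 N where the foot meets a lens, at 0.014
- foot: rubber foot, 24 mm across, under the ram on a stiff spring (10 N per mm, 4 mm at most); origin at the height of the bench on the press axis, the underside is 72 mm above the origin, 14 mm over the lens's top face
- lens: the waiting lens: clear, uncut, round, 51 mm across, 7 mm high; it lies in the nest next before the press (towards the robot, on the right). Origin: centre of its underside
- lens_done: a lens just like it, already pressed, in the nest next after the press (away from the robot). Origin: centre of its underside. It rides along and stays in its nest
- cleaner: bystander: small spray bottle, 38 mm across, 125 mm tall, right of the fixture. Origin: centre of its underside. Behind it, mind the bench's cream desk lamp: round foot 200 mm across at about x 0.64, y -0.36 m, thin rods that lean from it towards the robot up to an elbow at x 0.55, y -0.33, z 0.46 m; its forearm rises away from the robot
- carton: bystander: flat white carton, 162 x 122 x 30 mm, farther right. Origin: centre of its underside
- spare_lens: bystander: clear round lens, 53 mm across, lying on the carton. Origin: centre of its underside
- driver: bystander: screwdriver with ivory handle, 170 mm long, lying right of the fixture. Origin: under its middle
- tape_roll: bystander: small roll of tape, 44 mm across, 12 mm high, left behind the fixture. Origin: centre of its underside

How it is judged:
By the outcome, as a careful person would: the job done as asked, in the order asked, and still so for the second after the job is handed in, with the robot touching nothing.
It also fails if it takes over 72 s, if anything falls off the work surface, if the arm or the gripper's body presses on something with over 40 N, if the wrist force passes 120 N, or if a joint passes its speed limit or range.

## Robot

A 6-joint arm with a two-finger parallel gripper is mounted at the origin on a cart in front of the work surface, level with it; the furniture and walls round the work are solid. World frame = base frame: x ahead of the robot, y to its left, z up, the work surface at z = 0. Lengths are in m, angles in rad, forces in N, time in s.
With the tool pointing down it reaches from about 0.35 to 0.775 m from the base axis. Payload 7.3 kg.
Tool frame: the origin (TCP) lies between the finger pads; the fingertips stand robot.tcp_to_tips ahead of it and the grasp point (between the pads) lies 2 mm behind it (robot.tcp_to_tips is the distance from the TCP to the fingertips, in m); y points along the fingers, x is the direction in which the jaws open and shut, and the axes are right-handed (so a half turn about y gives the same grasp; the last joint's range is limited). The gripper opens to 92 mm and grips with 3 to 60 N. Pads are 19 mm wide; open, the fingers measure 130 mm over their backs; the gripper's body (75 mm by 190 mm) begins 47 mm behind the grasp point.
Start: joints at [1.057, 0.342, 1.524, -0, 1.275, -0.146], TCP at [0.189, 0.49, 0.244] pointing down, gripper open.
Joint ranges: [-2.53, 2.53], [-0.77, 2.02], [0.04, 2.7], [-1, 4.14], [0.28, 2.66], [-3.11, 3.11]. Speed limits (rad/s): [2.57, 2.57, 3.14, 3.14, 3.14, 3.14].

## Interface

Orientations are given as [roll, pitch, yaw] about the fixed x, y, z axes, in that order (R = Rz(yaw) Ry(pitch) Rx(roll)).
In Python, from cell import status, read_camera, get_calibration, robot gives the robot as it stands.
- The arm moves only by the shell command python3 -m creep 'ROWS' [FORCE]. ROWS is JSON, a list of rows, each an object of numbers: "dx", "dy", "dz": the shift along the tool's x, y, z in m; "rx", "ry", "rz": the turn, a rotation vector about the tool's x, y, z in rad; "gripper": the opening, from 0 (shut) to 1 (fully open). A call has 1 to 20 rows; each row is the pose to reach, as a shift and turn from the pose commanded when the call began, along the tool's axes at that moment; what a row does not reach only later rows make up. A row lasts 1/8 s, in which the tool goes at most 62.5 mm and 10.7 degrees, less where a joint would pass 70% of its speed; a pose out of reach is approached as far as the arm can. A call with a gripper value outside its range is refused whole. The fingers move at their own pace and stop on an object; FORCE is the grip in N (left out, the last holds). Time passes only in rows, so rows that repeat a pose let the fingers close. It gives the time, the measured TCP pose, the force and the opening at its end, in the units of the state.
- status.observe(): the state, without advancing time (a new reading comes with each control period).
- read_camera(name): name is "scene" or "top" or "wrist"; returns (picture, depth): 400x640x3 uint8, red, green, blue; 400x640 float32, m along the optical axis (not along the pixel's ray), 0 where there is no reading.
- get_calibration(name): a dict with "fx", "fy", "cx", "cy" (pixels), "xyz" and "rotation" of the camera in the world; the wrist camera has in their place "mount" (4x4, takes a point from camera to tool coordinates, whose origin is the TCP and whose axes are the tool frame's). Camera axes: x right, y down, z forward; pixel columns grow to the right and rows downward; lengths in m; the calibration is good to about 2 mm. A picture is of the moment at which its call begins: read the wrist's pose just before it. get_calibration takes no time and is no camera call.
- robot.hand_in(): hands the job in, once; it reports no verdict.
The state is a dict: "time": time; "qpos": joint angles; "qvel": joint speeds; "joint_efforts": joint torques, N m; "tool_pos": TCP position; "tool_rot": TCP orientation; "contact_force": force on the tool from outside, world axes, zero at the start; "torque": the same for the moment, N m; "opening": finger opening in m.
Only numpy, scipy, OpenCV 4.12 (cv2) and the standard library are available. Lean on these libraries where they do the work, as an engineer would, in place of code of your own. Each camera call takes 0.05 s, during which the arm holds its last target.

## Working session

There is one attempt and no reset: what is moved stays moved. The work goes in short steps, Python scripts to look and compute and a shell command to move; the robot and the scene stay as the last step left them, time stands still between calls to the robot, and variables do not carry over. Pictures are saved under pics/ and viewed, and the job is handed in when it is done.

```bash
ls; mkdir -p pics
python3 - <<'E'
from cell import status, read_camera, get_calibration, robot
import cv2
print(status.observe()); print(robot.tcp_to_tips)
for n in ("scene","top","wrist"):
    c=get_calibration(n); print(n,c)
    p,d=read_camera(n); cv2.imwrite(f"pics/{n}0.png",p[:,:,::-1])
    import numpy as np; np.savez(f"{n}0.npz",p=p,d=d)
E
```

```text
pics
{'time': 0.0, 'qpos': array([ 1.05700192e+00,  3.42724182e-01,  1.52501738e+00, -9.67349421e-07,
        1.27538693e+00, -1.46002448e-01]), 'qvel': array([ 0.00045741, -0.00084618, -0.00059738,  0.00122237,  0.0012273 ,
        0.00063348]), 'joint_efforts': array([-1.88103637e-03, -4.31244206e+01, -2.44224072e+01,  7.14351330e-02,
        5.60650940e-02, -1.35426849e-04]), 'tool_pos': array([0.18855966, 0.48956434, 0.24304406]), 'tool_rot': array([-1.57057380e+00,  1.51962704e-03,  1.20300481e+00]), 'contact_force': array([ 0.26162561, -0.25141644, -0.76325106]), 'torque': array([ 0.04782309, -0.03298379, -0.00262572]), 'opening': 0.0918288404380214}
0.017
scene {'fx': 469.32261985566583, 'fy': 469.32261985566583, 'cx': 321.3238669651956, 'cy': 196.109193125628, 'xyz': array([-0.18479145, -1.042847  ,  0.73154945]), 'rotation': array([-2.06610645,  0.02484801, -0.71255592])}
top {'fx': 488.7968401360539, 'fy': 488.7968401360539, 'cx': 322.66964341583946, 'cy': 185.12483685893986, 'xyz': array([ 0.28708857, -0.21118006,  1.41920189]), 'rotation': array([-2.9479873 ,  0.00549733, -1.57687272])}
wrist {'fx': 312.62938632129226, 'fy': 312.62938632129226, 'cx': 321.9194782991318, 'cy': 192.80223648674962, 'mount': array([[ 9.99999797e-01,  3.60295742e-04,  5.24692804e-04,
         4.59833534e-04],
       [-3.94742458e-04, -2.95598825e-01,  9.55312084e-01,
        -1.41142606e-01],
       [ 4.99293453e-04, -9.55312098e-01, -2.95598623e-01,
         8.05075684e-02],
       [ 0.00000000e+00,  0.00000000e+00,  0.00000000e+00,
         1.00000000e+00]])}
```

View images.

View pics/scene0.png

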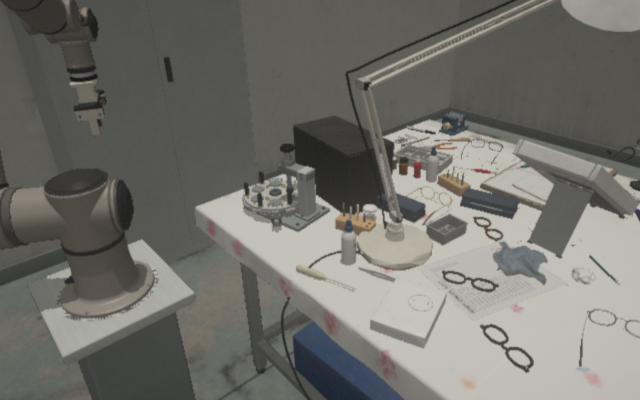

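View pics/top0.png

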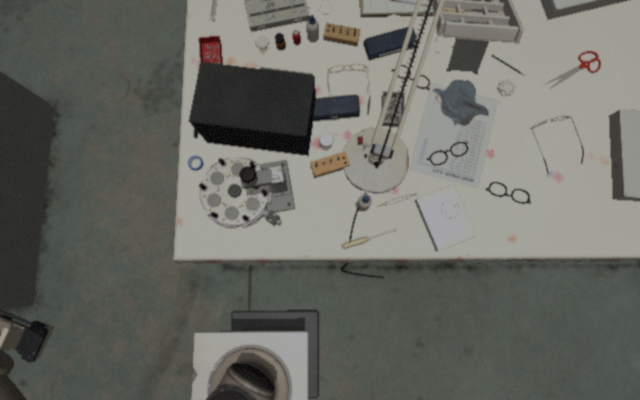

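View pics/wrist0.png

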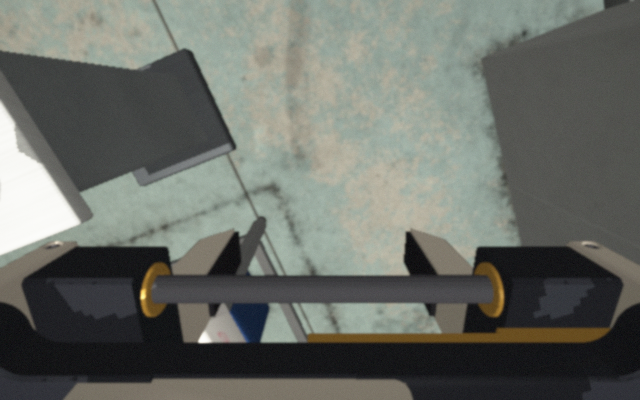

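```bash
cat > h.py <<'E'
import numpy as np, cv2
from scipy.spatial.transform import Rotation as R
from cell import status, read_camera, get_calibration, robot
def pose(n,st=None):
    c=get_calibration(n)
    if n!="wrist":
        return R.from_euler('xyz',c['rotation']).as_matrix(),np.array(c['xyz']),c
    st=st or status.observe()
    Rt=R.from_euler('xyz',st['tool_rot']).as_matrix(); M=c['mount']
    return Rt@M[:3,:3], Rt@M[:3,3]+st['tool_pos'],c
def ray(P,uv):
    Rm,t,c=P; uv=np.atleast_2d(uv).astype(float)
    d=np.c_[(uv[:,0]-c['cx'])/c['fx'],(uv[:,1]-c['cy'])/c['fy'],np.ones(len(uv))]
    return t,d@Rm.T
def plane(P,uv,z):
    t,d=ray(P,uv); return t+d*((z-t[2])/d[:,2])[:,None]
def proj(P,X):
    Rm,t,c=P; p=(np.atleast_2d(X)-t)@Rm
    return np.c_[c['fx']*p[:,0]/p[:,2]+c['cx'],c['fy']*p[:,1]/p[:,2]+c['cy']]
def cloud(P,d):
    v,u=np.mgrid[:d.shape[0],:d.shape[1]]
    Rm,t,c=P
    X=np.stack([(u-c['cx'])/c['fx']*d,(v-c['cy'])/c['fy']*d,d],-1)@Rm.T+t
    X[d<=0]=np.nan; return X
E
python3 - <<'E'
from h import *
a=np.load('top0.npz');p=a['p'];P=pose('top')
cv2.imwrite('pics/topc.png',cv2.resize(p[140:250,180:310,::-1],None,fx=6,fy=5.4,interpolation=cv2.INTER_CUBIC)[:600])
b=np.load('scene0.npz')['p']
cv2.imwrite('pics/scenec.png',cv2.resize(b[130:240,230:360,::-1],None,fx=6,fy=5.4,interpolation=cv2.INTER_CUBIC)[:600])
print(plane(P,[[235,192],[250,174]],0.046))
X=cloud(P,a['d'])
for uv in [(235,192),(250,174),(210,190),(270,170)]: print(uv,X[uv[1],uv[0]])
E
```

```text
[[0.53813553 0.04540057 0.046     ]
 [0.59048903 0.00368453 0.046     ]]
(235, 192) [0.53625544 0.04347904 0.05628394]
(250, 174) [ 0.55207901 -0.02351699  0.21984518]
(210, 190) [0.54481979 0.11762299 0.0440707 ]
(270, 170) [ 0.57479778 -0.06728026  0.1641061 ]
```

View pics/topc.png

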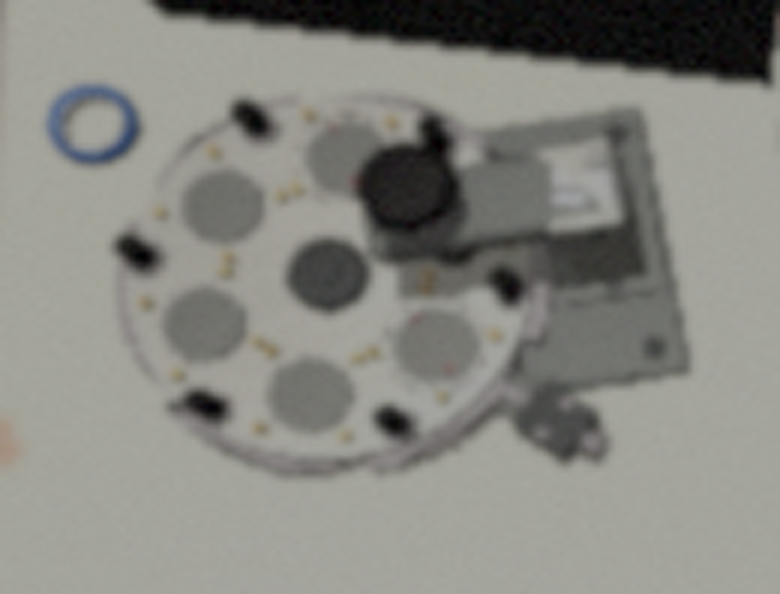

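View pics/scenec.png

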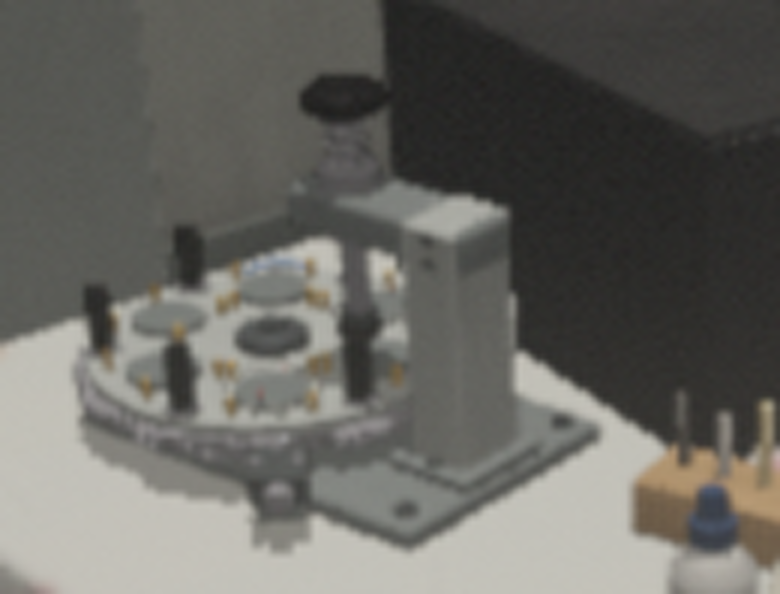

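```bash
python3 - <<'E'
from h import *
a=np.load('top0.npz');P=pose('top');X=cloud(P,a['d'])
b=X[70:150,190:315].reshape(-1,3); b=b[b[:,2]>.1]; print('box',b.min(0),b.max(0))
E
python3 -m creep '[{"dx":-0.05,"dy":-0.077,"dz":-0.05},{"dx":-0.29,"dy":-0.077,"dz":-0.53},{"dx":-0.29,"dy":-0.077,"dz":-0.53},{"dx":-0.29,"dy":-0.077,"dz":-0.53},{"dx":-0.29,"dy":-0.077,"dz":-0.53},{"dx":-0.29,"dy":-0.077,"dz":-0.53},{"dx":-0.29,"dy":-0.077,"dz":-0.53},{"dx":-0.29,"dy":-0.077,"dz":-0.53},{"dx":-0.29,"dy":-0.077,"dz":-0.53},{"dx":-0.29,"dy":-0.077,"dz":-0.53},{"dx":-0.29,"dy":-0.077,"dz":-0.53},{"dx":-0.29,"dy":-0.077,"dz":-0.53},{"dx":-0.29,"dy":-0.077,"dz":-0.53},{"dx":-0.29,"dy":-0.077,"dz":-0.53},{"dx":-0.29,"dy":-0.077,"dz":-0.53},{"dx":-0.29,"dy":-0.077,"dz":-0.53}]'
python3 - <<'E'
from h import *
st=status.observe(); np.save('st1.npy',st,allow_pickle=True)
p,d=read_camera('wrist'); np.savez('w1.npz',p=p,d=d); cv2.imwrite('pics/w1.png',p[:,:,::-1])
print(st['qpos'],st['tool_pos'])
E
```

```text
box [ 0.65266063 -0.1847833   0.10003369] [0.8452608  0.14478936 0.21616257]
[ 1.05697799e+00  3.42564984e-01  1.52473168e+00 -3.10749143e-05
  1.27541644e+00 -1.45981037e-01] [0.18863708 0.48965861 0.24322642]invalid input at $[0]: expected keys dx, dy, dz, rx, ry, rz, gripper
```

View pics/w1.png

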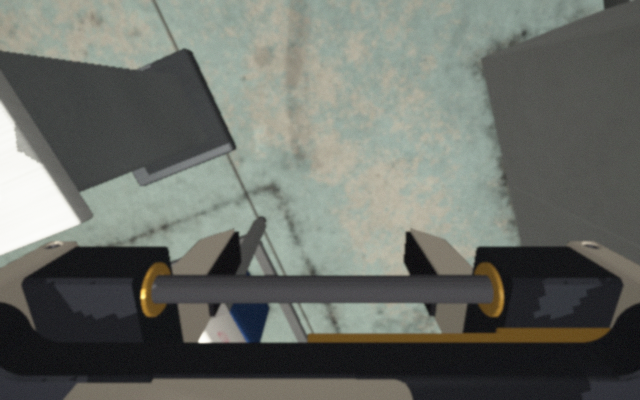

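The arm hasn't moved: every row needs all seven keys.

```bash
python3 -m creep '[{"dx":-0.04,"dy":-0.077,"dz":-0.05,"rx":0,"ry":0,"rz":0,"gripper":1},{"dx":-0.29,"dy":-0.077,"dz":-0.53,"rx":0,"ry":0,"rz":0,"gripper":1},{"dx":-0.29,"dy":-0.077,"dz":-0.53,"rx":0,"ry":0,"rz":0,"gripper":1},{"dx":-0.29,"dy":-0.077,"dz":-0.53,"rx":0,"ry":0,"rz":0,"gripper":1},{"dx":-0.29,"dy":-0.077,"dz":-0.53,"rx":0,"ry":0,"rz":0,"gripper":1},{"dx":-0.29,"dy":-0.077,"dz":-0.53,"rx":0,"ry":0,"rz":0,"gripper":1},{"dx":-0.29,"dy":-0.077,"dz":-0.53,"rx":0,"ry":0,"rz":0,"gripper":1},{"dx":-0.29,"dy":-0.077,"dz":-0.53,"rx":0,"ry":0,"rz":0,"gripper":1},{"dx":-0.29,"dy":-0.077,"dz":-0.53,"rx":0,"ry":0,"rz":0,"gripper":1},{"dx":-0.29,"dy":-0.077,"dz":-0.53,"rx":0,"ry":0,"rz":0,"gripper":1},{"dx":-0.29,"dy":-0.077,"dz":-0.53,"rx":0,"ry":0,"rz":0,"gripper":1},{"dx":-0.29,"dy":-0.077,"dz":-0.53,"rx":0,"ry":0,"rz":0,"gripper":1},{"dx":-0.29,"dy":-0.077,"dz":-0.53,"rx":0,"ry":0,"rz":0,"gripper":1},{"dx":-0.29,"dy":-0.077,"dz":-0.53,"rx":0,"ry":0,"rz":0,"gripper":1}]'
python3 - <<'E'
from h import *
st=status.observe(); np.save('st1.npy',st,allow_pickle=True)
p,d=read_camera('wrist'); np.savez('w1.npz',p=p,d=d); cv2.imwrite('pics/w1b.png',p[:,:,::-1])
print(st['qpos'],st['tool_pos'],st['qvel'])
E
```

```text
time: 1.95
tool_pos: [0.5784, 0.03, 0.3212]
tool_rot: [-1.571, -0.0, 1.205]
contact_force: [-0.6, -0.7, 0.1]
opening: 0.0919
[-8.05527040e-02  4.00619164e-01  1.22366986e+00  1.99504490e-04
  1.51673717e+00 -1.28544744e+00] [0.5784442  0.03001243 0.32120836] [-0.00382434  0.00187025 -0.0038523   0.00017827 -0.00122696 -0.00244109]
```

View pics/w1b.png

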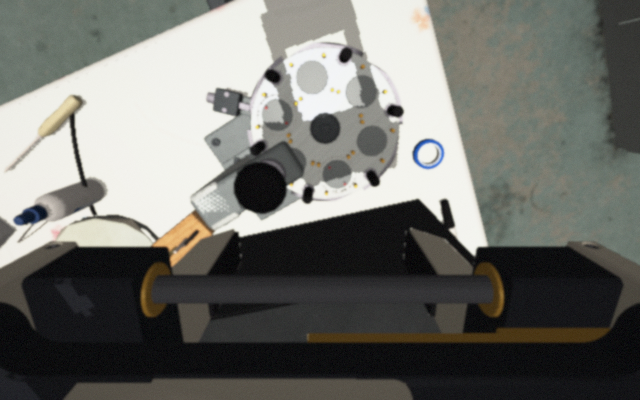

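The wrist view shows the whole fixture: hub near (325,128), knob near (261,187), and pegs near (345,55), (272,76), (394,111), (258,148), (373,178) and (308,194). I'll take a second view from a shifted position.

```bash
python3 -m creep '[{"dx":0.05,"dy":0,"dz":0,"rx":0,"ry":0,"rz":0,"gripper":1},{"dx":0.1,"dy":0,"dz":0,"rx":0,"ry":0,"rz":0,"gripper":1},{"dx":0.1,"dy":0,"dz":0,"rx":0,"ry":0,"rz":0,"gripper":1},{"dx":0.1,"dy":0,"dz":0,"rx":0,"ry":0,"rz":0,"gripper":1}]'
cat > blobs.py <<'E'
from h import *
def blobs(p,thr=45,amin=40,amax=3000,rows=235):
    g=p.max(2)[:rows]; m=(g<thr).astype(np.uint8)
    n,l,s,c=cv2.connectedComponentsWithStats(m)
    return [(c[i].round(1),s[i].tolist()) for i in range(1,n) if amin<s[i,4]<amax]
E
python3 - <<'E'
from blobs import *
st=status.observe(); np.save('st2.npy',st,allow_pickle=True)
p,d=read_camera('wrist'); np.savez('w2.npz',p=p,d=d); cv2.imwrite('pics/w2.png',p[:,:,::-1])
print(st['qvel'])
for k in (1,2):
    w=np.load(f'w{k}.npz');print(k)
    for b in blobs(w['p']): print(b)
    cv2.imwrite(f'pics/w{k}c.png',cv2.resize(w['p'][20:220,190-60*(k-1)*0:430,::-1],None,fx=3,fy=3,interpolation=cv2.INTER_CUBIC))
E
```

```text
time: 2.5
tool_pos: [0.6146, 0.1222, 0.3207]
tool_rot: [-1.571, 0.001, 1.204]
contact_force: [0.4, -0.4, 1.3]
opening: 0.0915
[-0.02343644 -0.01005096  0.00615074 -0.00037371 -0.00199487  0.00049864]
1
(array([345.1,  54.9]), [340, 49, 11, 13, 102])
(array([272.5,  75.6]), [266, 70, 14, 12, 121])
(array([394.5, 110.6]), [388, 106, 14, 10, 109])
(array([ 77. , 150.6]), [71, 115, 16, 71, 133])
(array([257.7, 148.2]), [251, 142, 14, 13, 124])
(array([259.7, 187. ]), [235, 162, 51, 51, 2022])
(array([372.4, 177.5]), [367, 171, 12, 14, 106])
(array([307.5, 194.2]), [304, 187, 8, 15, 95])
(array([ 40.7, 211.5]), [34, 206, 12, 13, 72])
(array([ 28.8, 216.7]), [24, 213, 10, 9, 60])
2
(array([259.1,  54.3]), [252, 47, 15, 15, 151])
(array([188.7,  75.4]), [179, 70, 21, 11, 176])
(array([313.6, 110.1]), [310, 106, 8, 9, 60])
(array([  6.1, 148.1]), [0, 114, 19, 73, 232])
(array([205.1, 155.3]), [196, 148, 16, 18, 126])
(array([139.9, 186.9]), [113, 163, 55, 50, 2075])
(array([296.5, 177.4]), [292, 171, 10, 14, 106])
(array([232.6, 194.2]), [225, 187, 16, 15, 125])
(array([309.5, 222.3]), [233, 200, 132, 35, 2802])
(array([383.3, 214.1]), [378, 201, 12, 26, 160])
(array([213.1, 231.3]), [196, 227, 36, 8, 70])
```

View pics/w1c.png

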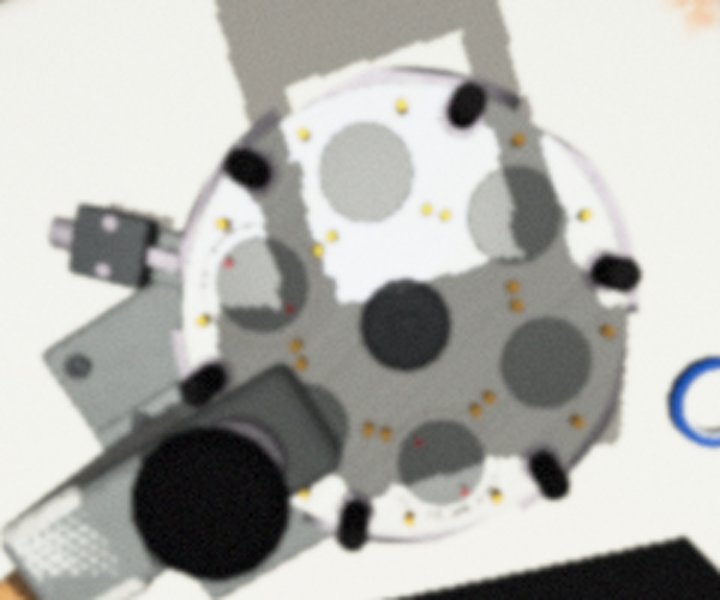

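View pics/w2.png

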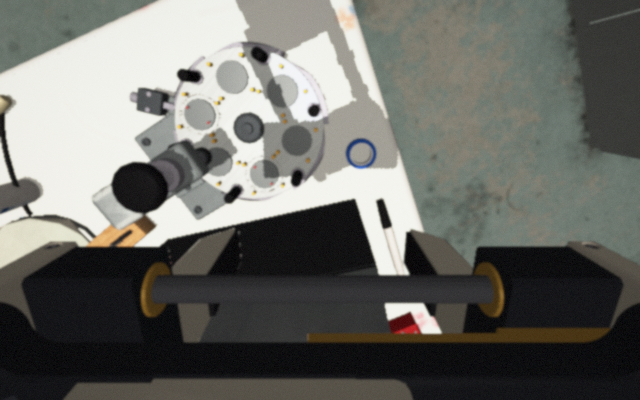

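```bash
cat > m.py <<'E'
from h import *
def tri(Pa,ua,Pb,ub):
    t1,d1=ray(Pa,ua);t2,d2=ray(Pb,ub);d1=d1[0]/np.linalg.norm(d1);d2=d2[0]/np.linalg.norm(d2)
    A=np.c_[d1,-d2];s=np.linalg.lstsq(A,t2-t1,rcond=None)[0]
    a=t1+s[0]*d1;b=t2+s[1]*d2;return (a+b)/2,np.linalg.norm(a-b)*1e3
def circ(X):
    A=np.c_[2*X[:,:2],np.ones(len(X))];s=np.linalg.lstsq(A,(X[:,:2]**2).sum(1),rcond=None)[0]
    return s[:2],np.sqrt(s[2]+s[:2]@s[:2])
E
python3 - <<'E'
from m import *
s1=np.load('st1.npy',allow_pickle=True).item();s2=np.load('st2.npy',allow_pickle=True).item()
P1,P2=pose('wrist',s1),pose('wrist',s2)
a=np.array([[345.1,54.9],[272.5,75.6],[394.5,110.6],[372.4,177.5],[307.5,194.2],[257.7,148.2]])
b=np.array([[259.1,54.3],[188.7,75.4],[313.6,110.1],[296.5,177.4],[232.6,194.2]])
for i in range(5): X,e=tri(P1,a[i],P2,b[i]);print('peg',X.round(4),e.round(2))
k,e=tri(P1,[259.7,187],P2,[139.9,186.9]);print('knob',k.round(4),e)
def ell(f,box,thr):
    p=np.load(f)['p'];x,y,w,h=box;g=(p[y:y+h,x:x+w].max(2)<thr).astype(np.uint8)
    c=max(cv2.findContours(g,0,2)[0],key=cv2.contourArea);e=cv2.fitEllipse(c);return np.array(e[0])+[x,y],e[1]
h1=ell('w1.npz',(300,105,50,48),75);h2=ell('w2.npz',(228,108,42,42),80);print(h1,h2)
hub,e=tri(P1,h1[0],P2,h2[0]);print('hub',hub,e)
out=[]
for P,uv in ((P1,a),(P2,b)):
    X=plane(P,uv,.067);c,r=circ(X);print('circ',c.round(4),r.round(4))
    th=np.degrees(np.arctan2(*(X[:,:2]-c).T[::-1]));print(th.round(1),'mod60',(th%60).round(1),np.hypot(*(X[:,:2]-c).T).round(4))
    K=plane(P,[[259.7,187]] if P is P1 else [[139.9,186.9]],.222)[0];v=K[:2]-c;print('knob',K,np.hypot(*v),'fixture yaw',np.degrees(np.arctan2(v[1],v[0]))+90)
E
```

```text
peg [0.4709 0.1005 0.0714] 0.0
peg [0.4613 0.0131 0.0682] 0.31
peg [0.5512 0.1362 0.0677] 0.01
peg [0.6219 0.0846 0.0676] 0.31
peg [ 0.6127 -0.0027  0.0683] 0.35
knob [ 0.5525 -0.0146  0.2133] 0.3679994264191901
(array([324.93377876, 128.29206848]), (27.601633071899414, 28.452030181884766)) (array([244.72353554, 127.29505539]), (27.307743072509766, 35.51605224609375))
hub [0.54014075 0.04945309 0.07002352] 0.6934314348487859
circ [0.5415 0.0487] 0.0881
[ 143.6 -156.    83.6   24.1  -35.8  -95.2] mod60 [23.6 24.  23.6 24.1 24.2 24.8] [0.0882 0.088  0.0882 0.0881 0.0881 0.0882]
knob [ 0.55064517 -0.01197382  0.222     ] 0.06139360639816313 fixture yaw 8.589425257856675
circ [0.5417 0.0485] 0.0882
[ 144.3 -155.9   83.8   24.   -36. ] mod60 [24.3 24.1 23.8 24.  24. ] [0.0882 0.0881 0.0882 0.0881 0.0882]
knob [ 0.55223738 -0.00891985  0.222     ] 0.05839478374621209 fixture yaw 10.391020816422667
```

```bash
python3 -m creep '[{"dx":-0.02,"dy":0,"dz":0.04,"rx":0,"ry":0.08,"rz":0,"gripper":0.26},{"dx":-0.05,"dy":0.03,"dz":0.09,"rx":0,"ry":0.2,"rz":0,"gripper":0.26},{"dx":-0.072,"dy":0.07,"dz":0.127,"rx":0,"ry":0.261,"rz":0,"gripper":0.26},{"dx":-0.072,"dy":0.12,"dz":0.127,"rx":0,"ry":0.261,"rz":0,"gripper":0.26},{"dx":-0.072,"dy":0.16,"dz":0.127,"rx":0,"ry":0.261,"rz":0,"gripper":0.26},{"dx":-0.072,"dy":0.19,"dz":0.127,"rx":0,"ry":0.261,"rz":0,"gripper":0.26},{"dx":-0.072,"dy":0.19,"dz":0.127,"rx":0,"ry":0.261,"rz":0,"gripper":0.26},{"dx":-0.072,"dy":0.19,"dz":0.127,"rx":0,"ry":0.261,"rz":0,"gripper":0.26}]' 40
python3 - <<'E'
from h import *
st=status.observe()
p,d=read_camera('wrist'); cv2.imwrite('pics/w3.png',p[:,:,::-1])
print(st['tool_pos'],st['tool_rot'],st['opening'],st['contact_force'],st['qpos'])
p,d=read_camera('scene'); cv2.imwrite('pics/s3.png',cv2.resize(p[100:250,200:400,::-1],None,fx=4,fy=4,interpolation=cv2.INTER_CUBIC))
E
```

```text
time: 3.55
tool_pos: [0.4713, 0.1001, 0.1321]
tool_rot: [-1.572, -0.001, 0.941]
contact_force: [-0.5, 0.8, 0.0]
opening: 0.0243
[0.47132823 0.10008172 0.13208299] [-1.57242117e+00 -1.35844794e-03  9.41146760e-01] 0.024336843515860414 [-0.50870268  0.8450835   0.02482797] [ 4.99777020e-02  3.90435777e-01  1.79835992e+00  4.34885909e-05
  9.50679351e-01 -8.91193189e-01]
```

View pics/w3.png

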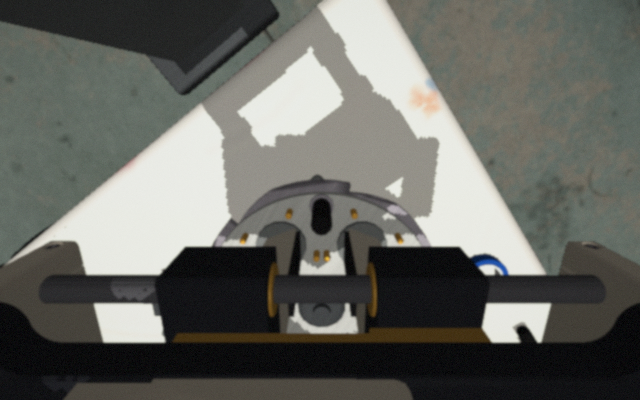

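View pics/s3.png

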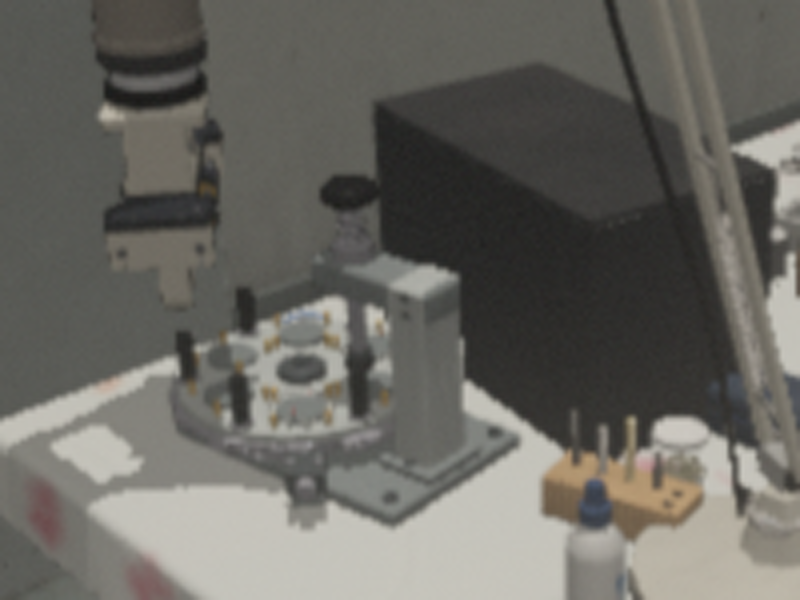

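The peg at (321,215) is centred between the fingertips, so I'll descend.

```bash
python3 -m creep '[{"dx":0,"dy":0.02,"dz":0,"rx":0,"ry":0,"rz":0,"gripper":0.26},{"dx":0,"dy":0.04,"dz":0,"rx":0,"ry":0,"rz":0,"gripper":0.26},{"dx":0,"dy":0.05,"dz":0,"rx":0,"ry":0,"rz":0,"gripper":0.26},{"dx":0,"dy":0.05,"dz":0,"rx":0,"ry":0,"rz":0,"gripper":0.26},{"dx":0,"dy":0.05,"dz":0,"rx":0,"ry":0,"rz":0,"gripper":0.26}]' 40
python3 - <<'E'
from h import *
st=status.observe()
p,d=read_camera('wrist'); cv2.imwrite('pics/w4.png',p[:,:,::-1])
print(st['tool_pos'],st['tool_rot'],st['opening'],st['contact_force'],status.observe()['torque'])
a=np.radians(np.arange(0,53,4)); print(np.c_[np.degrees(a),-.088*np.sin(a),.088*(np.cos(a)-1),-a].round(4))
E
```

```text
time: 4.28
tool_pos: [0.4712, 0.1006, 0.0815]
tool_rot: [-1.572, -0.001, 0.942]
contact_force: [-0.0, -0.8, -0.4]
opening: 0.0239
[0.47118688 0.10058876 0.08151592] [-1.57192720e+00 -1.00133201e-03  9.42092481e-01] 0.023936234348293214 [-0.03133415 -0.75064496 -0.3768125 ] [ 0.00223789  0.02512574 -0.05613674]
[[ 0.000e+00 -0.000e+00  0.000e+00 -0.000e+00]
 [ 4.000e+00 -6.100e-03 -2.000e-04 -6.980e-02]
 [ 8.000e+00 -1.220e-02 -9.000e-04 -1.396e-01]
 [ 1.200e+01 -1.830e-02 -1.900e-03 -2.094e-01]
 [ 1.600e+01 -2.430e-02 -3.400e-03 -2.793e-01]
 [ 2.000e+01 -3.010e-02 -5.300e-03 -3.491e-01]
 [ 2.400e+01 -3.580e-02 -7.600e-03 -4.189e-01]
 [ 2.800e+01 -4.130e-02 -1.030e-02 -4.887e-01]
 [ 3.200e+01 -4.660e-02 -1.340e-02 -5.585e-01]
 [ 3.600e+01 -5.170e-02 -1.680e-02 -6.283e-01]
 [ 4.000e+01 -5.660e-02 -2.060e-02 -6.981e-01]
 [ 4.400e+01 -6.110e-02 -2.470e-02 -7.679e-01]
 [ 4.800e+01 -6.540e-02 -2.910e-02 -8.378e-01]
 [ 5.200e+01 -6.930e-02 -3.380e-02 -9.076e-01]]
```

View pics/w4.png

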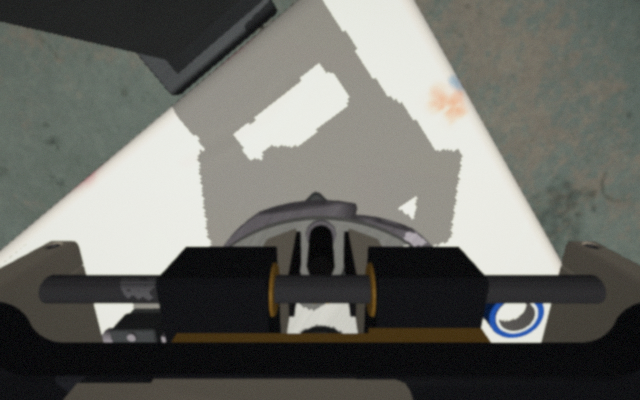

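```bash
python3 -m creep '[{"dx":-0.0031,"dy":0,"dz":-0.0001,"rx":0,"ry":-0.035,"rz":0,"gripper":0.26},{"dx":-0.0046,"dy":0,"dz":-0.0001,"rx":0,"ry":-0.052,"rz":0,"gripper":0.26},{"dx":-0.0061,"dy":0,"dz":-0.0002,"rx":0,"ry":-0.07,"rz":0,"gripper":0.26},{"dx":-0.0077,"dy":0,"dz":-0.0003,"rx":0,"ry":-0.087,"rz":0,"gripper":0.26},{"dx":-0.0092,"dy":0,"dz":-0.0005,"rx":0,"ry":-0.105,"rz":0,"gripper":0.26},{"dx":-0.0107,"dy":0,"dz":-0.0007,"rx":0,"ry":-0.122,"rz":0,"gripper":0.26},{"dx":-0.0122,"dy":0,"dz":-0.0009,"rx":0,"ry":-0.14,"rz":0,"gripper":0.26}]' 40
cat > ang.py <<'E'
from h import *
def go():
    st=status.observe();c=np.array([.5416,.0486]);v=st['tool_pos'][:2]-c
    th=np.degrees(np.arctan2(v[1],v[0]))%360; f=st['contact_force']
    t=np.array([-v[1],v[0]])/np.hypot(*v)
    print('t',st['time'],'pos',st['tool_pos'].round(4),'TCP ang',th.round(2),'r',np.hypot(*v).round(4),'zdir',(np.degrees(st['tool_rot'][2])+90).round(2),'Ftan(ccw)',(f[:2]@t).round(2),'Frad',(f[:2]@v/np.hypot(*v)).round(2),'Fz',f[2].round(2),'open',st['opening'].round(4))
E
python3 -c "from ang import *;go()"
```

```text
time: 5.2
tool_pos: [0.4656, 0.0918, 0.0811]
tool_rot: [-1.573, -0.004, 1.082]
contact_force: [4.6, 9.8, -1.8]
opening: 0.0236Traceback (most recent call last):
  File "<string>", line 1, in <module>
    from ang import *;go()
                      ~~^^
  File "ang.py", line 6, in go
    print('t',st['time'],'pos',st['tool_pos'].round(4),'TCP ang',th.round(2),'r',np.hypot(*v).round(4),'zdir',(np.degrees(st['tool_rot'][2])+90).round(2),'Ftan(ccw)',(f[:2]@t).round(2),'Frad',(f[:2]@v/np.hypot(*v)).round(2),'Fz',f[2].round(2),'open',st['opening'].round(4))
                                                                                                                                                                                                                                                          ^^^^^^^^^^^^^^^^^^^
AttributeError: 'float' object has no attribute 'round'
```

```bash
sed -i "s/,'open',st\['opening'\].round(4)/,'open',round(float(st['opening']),4)/" ang.py
python3 - <<'E'
from ang import *
go()
for k in np.arange(1.5,31,1.5):
    a=np.radians(k);print(k,round(-.088*np.sin(a),4),round(.088*(np.cos(a)-1),4),round(-a,3))
E
```

```text
t 5.2 pos [0.4656 0.0918 0.0811] TCP ang 150.39 r 0.0874 zdir 152.0 Ftan(ccw) -10.78 Frad 0.89 Fz -1.77 open 0.0236
1.5 -0.0023 -0.0 -0.026
3.0 -0.0046 -0.0001 -0.052
4.5 -0.0069 -0.0003 -0.079
6.0 -0.0092 -0.0005 -0.105
7.5 -0.0115 -0.0008 -0.131
9.0 -0.0138 -0.0011 -0.157
10.5 -0.016 -0.0015 -0.183
12.0 -0.0183 -0.0019 -0.209
13.5 -0.0205 -0.0024 -0.236
15.0 -0.0228 -0.003 -0.262
16.5 -0.025 -0.0036 -0.288
18.0 -0.0272 -0.0043 -0.314
19.5 -0.0294 -0.005 -0.34
21.0 -0.0315 -0.0058 -0.367
22.5 -0.0337 -0.0067 -0.393
24.0 -0.0358 -0.0076 -0.419
25.5 -0.0379 -0.0086 -0.445
27.0 -0.04 -0.0096 -0.471
28.5 -0.042 -0.0107 -0.497
30.0 -0.044 -0.0118 -0.524
```

```bash
python3 -m creep '[{"dx":-0.0023,"dy":0,"dz":0,"rx":0,"ry":-0.026,"rz":0,"gripper":0.26},{"dx":-0.0046,"dy":0,"dz":-0.0001,"rx":0,"ry":-0.052,"rz":0,"gripper":0.26},{"dx":-0.0069,"dy":0,"dz":-0.0003,"rx":0,"ry":-0.079,"rz":0,"gripper":0.26},{"dx":-0.0092,"dy":0,"dz":-0.0005,"rx":0,"ry":-0.105,"rz":0,"gripper":0.26},{"dx":-0.0115,"dy":0,"dz":-0.0008,"rx":0,"ry":-0.131,"rz":0,"gripper":0.26},{"dx":-0.0138,"dy":0,"dz":-0.0011,"rx":0,"ry":-0.157,"rz":0,"gripper":0.26},{"dx":-0.016,"dy":0,"dz":-0.0015,"rx":0,"ry":-0.183,"rz":0,"gripper":0.26},{"dx":-0.0183,"dy":0,"dz":-0.0019,"rx":0,"ry":-0.209,"rz":0,"gripper":0.26}]' 40; python3 -c "from ang import *;go()"
```

```text
time: 6.2
tool_pos: [0.4579, 0.0745, 0.0811]
tool_rot: [-1.572, -0.003, 1.292]
contact_force: [0.7, 9.4, 0.4]
opening: 0.0237
t 6.2 pos [0.4579 0.0745 0.0811] TCP ang 162.77 r 0.0876 zdir 164.0 Ftan(ccw) -9.15 Frad 2.09 Fz 0.4 open 0.0237
```

```bash
python3 -m creep '[{"dx":-0.0023,"dy":0,"dz":0,"rx":0,"ry":-0.026,"rz":0,"gripper":0.26},{"dx":-0.0046,"dy":0,"dz":-0.0001,"rx":0,"ry":-0.052,"rz":0,"gripper":0.26},{"dx":-0.0069,"dy":0,"dz":-0.0003,"rx":0,"ry":-0.079,"rz":0,"gripper":0.26},{"dx":-0.0092,"dy":0,"dz":-0.0005,"rx":0,"ry":-0.105,"rz":0,"gripper":0.26},{"dx":-0.0115,"dy":0,"dz":-0.0008,"rx":0,"ry":-0.131,"rz":0,"gripper":0.26},{"dx":-0.0138,"dy":0,"dz":-0.0011,"rx":0,"ry":-0.157,"rz":0,"gripper":0.26},{"dx":-0.016,"dy":0,"dz":-0.0015,"rx":0,"ry":-0.183,"rz":0,"gripper":0.26},{"dx":-0.0183,"dy":0,"dz":-0.0019,"rx":0,"ry":-0.209,"rz":0,"gripper":0.26},{"dx":-0.0205,"dy":0,"dz":-0.0024,"rx":0,"ry":-0.236,"rz":0,"gripper":0.26},{"dx":-0.0228,"dy":0,"dz":-0.003,"rx":0,"ry":-0.262,"rz":0,"gripper":0.26},{"dx":-0.025,"dy":0,"dz":-0.0036,"rx":0,"ry":-0.288,"rz":0,"gripper":0.26},{"dx":-0.0272,"dy":0,"dz":-0.0043,"rx":0,"ry":-0.314,"rz":0,"gripper":0.26},{"dx":-0.0294,"dy":0,"dz":-0.005,"rx":0,"ry":-0.34,"rz":0,"gripper":0.26},{"dx":-0.0315,"dy":0,"dz":-0.0058,"rx":0,"ry":-0.367,"rz":0,"gripper":0.26}]' 40
python3 - <<'E'
from ang import *;go()
for n in('scene','top','wrist'):
    p,d=read_camera(n);np.savez(f'{n}5.npz',p=p);
    cv2.imwrite(f'pics/{n}5.png',p[:,:,::-1] if n=='wrist' else cv2.resize(p[130:240,180:380,::-1],None,fx=4,fy=4,interpolation=2))
E
```

```text
time: 7.95
tool_pos: [0.454, 0.0427, 0.081]
tool_rot: [-1.571, -0.002, 1.658]
contact_force: [-0.3, 10.3, 2.9]
opening: 0.0237
t 7.95 pos [0.454  0.0427 0.081 ] TCP ang 183.87 r 0.0878 zdir 185.02 Ftan(ccw) -10.35 Frad -0.4 Fz 2.86 open 0.0237
```

View pics/wrist5.png

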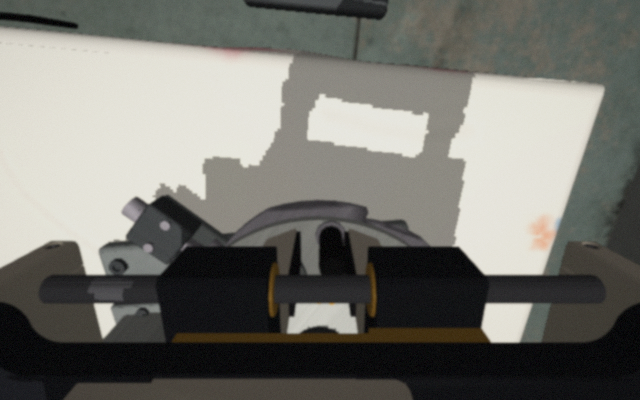

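View pics/scene5.png

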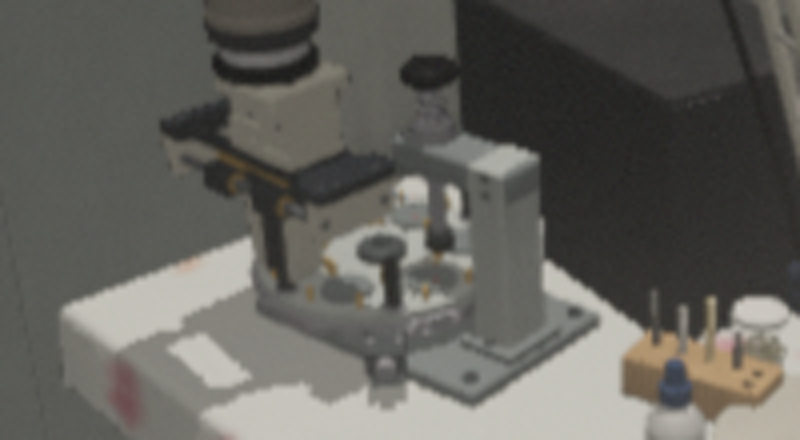

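View pics/top5.png

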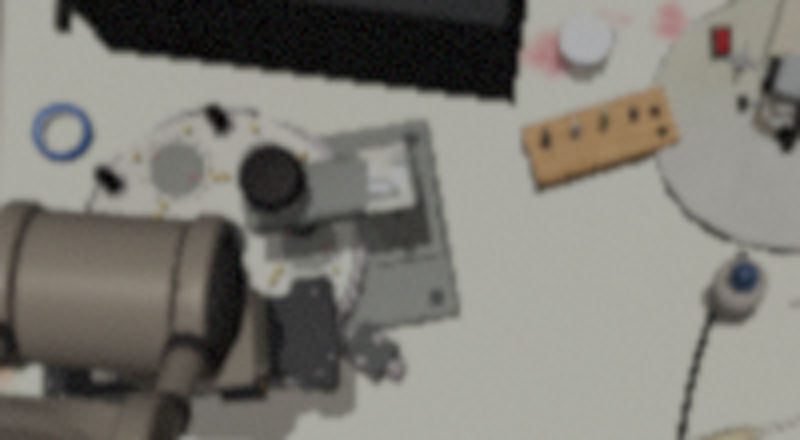

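```bash
python3 -m creep '[{"dx":-0.0015,"dy":0,"dz":0,"rx":0,"ry":-0.017,"rz":0,"gripper":0.26},{"dx":-0.0031,"dy":0,"dz":-0.0001,"rx":0,"ry":-0.035,"rz":0,"gripper":0.26},{"dx":-0.0046,"dy":0,"dz":-0.0001,"rx":0,"ry":-0.052,"rz":0,"gripper":0.26},{"dx":-0.0061,"dy":0,"dz":-0.0002,"rx":0,"ry":-0.07,"rz":0,"gripper":0.26},{"dx":-0.0077,"dy":0,"dz":-0.0003,"rx":0,"ry":-0.087,"rz":0,"gripper":0.26}]' 40; python3 -c "from ang import *;go()"
python3 -m creep '[{"dx":-0.0015,"dy":0,"dz":0,"rx":0,"ry":-0.017,"rz":0,"gripper":0.26},{"dx":-0.0031,"dy":0,"dz":-0.0001,"rx":0,"ry":-0.035,"rz":0,"gripper":0.26}]' 40; python3 -c "from ang import *;go()"
```

```text
time: 8.72
tool_pos: [0.4548, 0.035, 0.081]
tool_rot: [-1.571, -0.002, 1.745]
contact_force: [-0.9, 9.5, 4.2]
opening: 0.024
t 8.725 pos [0.4548 0.035  0.081 ] TCP ang 188.88 r 0.0879 zdir 190.0 Ftan(ccw) -9.51 Frad -0.58 Fz 4.17 open 0.024
time: 8.98
tool_pos: [0.4553, 0.032, 0.081]
tool_rot: [-1.571, -0.003, 1.78]
contact_force: [-1.7, 9.3, 4.3]
opening: 0.0237
t 8.975 pos [0.4553 0.032  0.081 ] TCP ang 190.88 r 0.0879 zdir 192.0 Ftan(ccw) -9.49 Frad -0.05 Fz 4.34 open 0.0237
```

```bash
python3 -m creep '[{"dx":-0.0015,"dy":0,"dz":0,"rx":0,"ry":-0.017,"rz":0,"gripper":0.26}]' 40; python3 -c "from ang import *;go()"
python3 -m creep '[{"dx":-0.0015,"dy":0,"dz":0,"rx":0,"ry":-0.017,"rz":0,"gripper":0.26}]' 40; python3 -c "from ang import *;go()
p,d=read_camera('wrist');cv2.imwrite('pics/w6.png',p[:,:,::-1])
p,d=read_camera('scene');cv2.imwrite('pics/s6.png',cv2.resize(p[150:240,230:350,::-1],None,fx=6,fy=6,interpolation=2))"
```

```text
time: 9.1
tool_pos: [0.4556, 0.0304, 0.081]
tool_rot: [-1.571, -0.002, 1.797]
contact_force: [-1.8, 7.7, 4.4]
opening: 0.024
t 9.1 pos [0.4556 0.0304 0.081 ] TCP ang 191.95 r 0.0879 zdir 192.99 Ftan(ccw) -7.92 Frad 0.2 Fz 4.37 open 0.024
time: 9.22
tool_pos: [0.4559, 0.0285, 0.081]
tool_rot: [-1.571, -0.001, 1.815]
contact_force: [-2.0, 4.4, 2.9]
opening: 0.0238
t 9.225 pos [0.4559 0.0285 0.081 ] TCP ang 193.2 r 0.088 zdir 193.98 Ftan(ccw) -4.69 Frad 0.95 Fz 2.86 open 0.0238
```

View pics/w6.png

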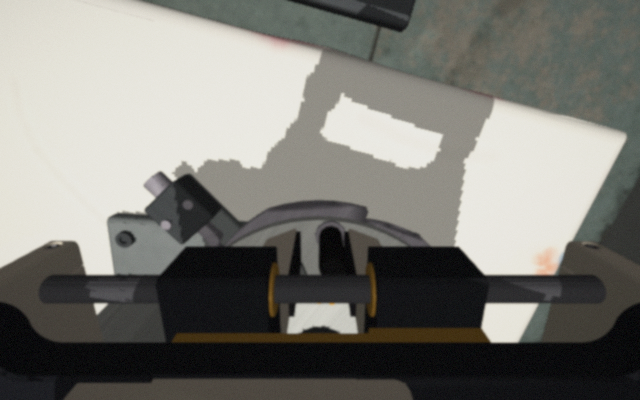

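View pics/s6.png

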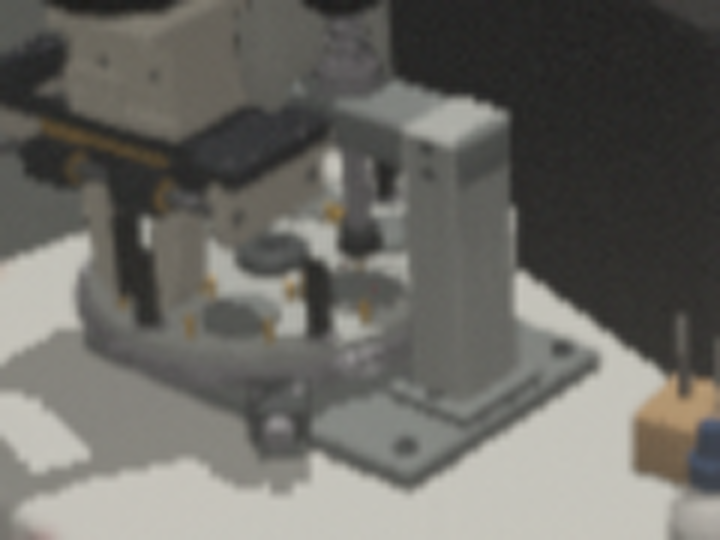

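Tangential force has dropped from 9.5 to 4.7 N with the peg at about 190°. That looks like the pawl dropping, so I'll go a little further.

```bash
python3 -m creep '[{"dx":-0.0015,"dy":0,"dz":0,"rx":0,"ry":-0.017,"rz":0,"gripper":0.26}]' 40; python3 -c "from ang import *;go()"
python3 -m creep '[{"dx":-0.0015,"dy":0,"dz":0,"rx":0,"ry":-0.017,"rz":0,"gripper":0.26}]' 40; python3 -c "from ang import *;go()"
```

```text
time: 9.45
tool_pos: [0.4563, 0.0273, 0.0808]
tool_rot: [-1.571, -0.002, 1.831]
contact_force: [-2.1, 8.8, 4.2]
opening: 0.0239
t 9.45 pos [0.4563 0.0273 0.0808] TCP ang 194.05 r 0.088 zdir 194.89 Ftan(ccw) -9.07 Frad -0.15 Fz 4.21 open 0.0239
time: 9.57
tool_pos: [0.4566, 0.026, 0.0808]
tool_rot: [-1.571, -0.002, 1.848]
contact_force: [-1.8, 10.7, 5.5]
opening: 0.0238
t 9.575 pos [0.4566 0.026  0.0808] TCP ang 194.91 r 0.088 zdir 195.87 Ftan(ccw) -10.76 Frad -1.0 Fz 5.47 open 0.0238
```

```bash
python3 -m creep '[{"dx":0.0023,"dy":0,"dz":0,"rx":0,"ry":0.026,"rz":0,"gripper":0.26},{"dx":0.0046,"dy":0,"dz":-0.0001,"rx":0,"ry":0.052,"rz":0,"gripper":0.26},{"dx":0.0061,"dy":0,"dz":-0.0002,"rx":0,"ry":0.07,"rz":0,"gripper":0.26},{"dx":0.0077,"dy":0,"dz":-0.0003,"rx":0,"ry":0.087,"rz":0,"gripper":0.26},{"dx":0.0077,"dy":0,"dz":-0.0003,"rx":0,"ry":0.087,"rz":0,"gripper":0.26}]' 40; python3 -c "from ang import *;go()
p,d=read_camera('wrist');cv2.imwrite('pics/w7.png',p[:,:,::-1])"
```

```text
time: 10.2
tool_pos: [0.4553, 0.0322, 0.0807]
tool_rot: [-1.571, -0.0, 1.761]
contact_force: [0.4, -0.4, 0.3]
opening: 0.0241
t 10.2 pos [0.4553 0.0322 0.0807] TCP ang 190.73 r 0.0879 zdir 190.89 Ftan(ccw) 0.49 Frad -0.34 Fz 0.27 open 0.0241
```

View pics/w7.png

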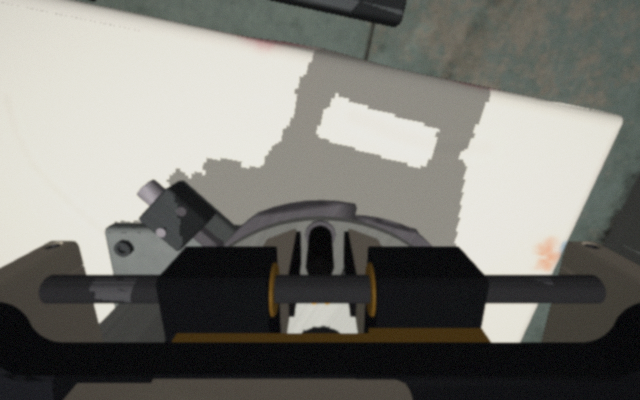

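```bash
python3 -m creep '[{"dx":0.0015,"dy":0,"dz":0,"rx":0,"ry":0.017,"rz":0,"gripper":0.26},{"dx":0.003,"dy":0,"dz":0,"rx":0,"ry":0.035,"rz":0,"gripper":0.26},{"dx":0.004,"dy":0,"dz":-0.0001,"rx":0,"ry":0.045,"rz":0,"gripper":0.26}]' 40; python3 -c "from ang import *;go()"
python3 -m creep '[{"dx":0.0005,"dy":0,"dz":0,"rx":0,"ry":0.006,"rz":0,"gripper":0.26},{"dx":0.001,"dy":0,"dz":0,"rx":0,"ry":0.011,"rz":0,"gripper":0.26}]' 40; python3 -c "from ang import *;go()"
```

```text
time: 10.62
tool_pos: [0.4547, 0.036, 0.0807]
tool_rot: [-1.571, 0.0, 1.715]
contact_force: [0.3, -4.4, -0.3]
opening: 0.0238
t 10.625 pos [0.4547 0.036  0.0807] TCP ang 188.22 r 0.0878 zdir 188.29 Ftan(ccw) 4.36 Frad 0.29 Fz -0.3 open 0.0238
time: 10.88
tool_pos: [0.4547, 0.0363, 0.0807]
tool_rot: [-1.571, 0.001, 1.705]
contact_force: [0.1, -7.0, -0.6]
opening: 0.0239
t 10.875 pos [0.4547 0.0363 0.0807] TCP ang 188.08 r 0.0877 zdir 187.7 Ftan(ccw) 6.93 Frad 0.84 Fz -0.6 open 0.0239
```

```bash
python3 -m creep '[{"dx":0.0005,"dy":0,"dz":0,"rx":0,"ry":0.006,"rz":0,"gripper":0.26}]' 40; python3 -c "from ang import *;go()"
python3 -m creep '[{"dx":0.0005,"dy":0,"dz":0,"rx":0,"ry":0.006,"rz":0,"gripper":0.26}]' 40; python3 -c "from ang import *;go()"
```

```text
time: 11.0
tool_pos: [0.4547, 0.0367, 0.0807]
tool_rot: [-1.571, 0.002, 1.699]
contact_force: [1.5, -6.8, -0.9]
opening: 0.0239
t 11.0 pos [0.4547 0.0367 0.0807] TCP ang 187.82 r 0.0877 zdir 187.35 Ftan(ccw) 6.95 Frad -0.59 Fz -0.9 open 0.0239
time: 11.12
tool_pos: [0.4547, 0.0371, 0.0807]
tool_rot: [-1.571, 0.002, 1.693]
contact_force: [-0.0, -7.8, -0.6]
opening: 0.0239
t 11.125 pos [0.4547 0.0371 0.0807] TCP ang 187.52 r 0.0877 zdir 187.0 Ftan(ccw) 7.74 Frad 1.06 Fz -0.64 open 0.0239
```

```bash
python3 -m creep '[{"dx":0.0005,"dy":0,"dz":0,"rx":0,"ry":0.006,"rz":0,"gripper":0.26},{"dx":0.001,"dy":0,"dz":0,"rx":0,"ry":0.011,"rz":0,"gripper":0.26}]' 40; python3 -c "from ang import *;go()"
python3 -m creep '[{"dx":0.0005,"dy":0,"dz":0,"rx":0,"ry":0.006,"rz":0,"gripper":0.26}]' 40; python3 -c "from ang import *;go()"
```

```text
time: 11.38
tool_pos: [0.4545, 0.0381, 0.0807]
tool_rot: [-1.571, 0.002, 1.682]
contact_force: [1.2, -7.9, -0.2]
opening: 0.0239
t 11.375 pos [0.4545 0.0381 0.0807] TCP ang 186.87 r 0.0877 zdir 186.37 Ftan(ccw) 7.98 Frad -0.24 Fz -0.22 open 0.0239
time: 11.5
tool_pos: [0.4546, 0.0383, 0.0807]
tool_rot: [-1.571, 0.002, 1.676]
contact_force: [1.1, -11.6, -1.4]
opening: 0.0241
t 11.5 pos [0.4546 0.0383 0.0807] TCP ang 186.77 r 0.0876 zdir 186.04 Ftan(ccw) 11.64 Frad 0.28 Fz -1.44 open 0.0241
```

```bash
python3 -m creep '[{"dx":0.0003,"dy":0,"dz":0,"rx":0,"ry":0.003,"rz":0,"gripper":0.26}]' 40; python3 -c "from ang import *;go()"
python3 -m creep '[{"dx":0.0003,"dy":0,"dz":0,"rx":0,"ry":0.003,"rz":0,"gripper":0.26}]' 40; python3 -c "from ang import *;go()"
```

```text
time: 11.62
tool_pos: [0.4546, 0.0384, 0.0807]
tool_rot: [-1.571, 0.003, 1.673]
contact_force: [0.7, -11.8, -1.7]
opening: 0.0235
t 11.625 pos [0.4546 0.0384 0.0807] TCP ang 186.72 r 0.0876 zdir 185.88 Ftan(ccw) 11.79 Frad 0.64 Fz -1.75 open 0.0235
time: 11.75
tool_pos: [0.4547, 0.0384, 0.0807]
tool_rot: [-1.571, 0.003, 1.671]
contact_force: [1.3, -14.0, -1.2]
opening: 0.0239
t 11.75 pos [0.4547 0.0384 0.0807] TCP ang 186.69 r 0.0875 zdir 185.71 Ftan(ccw) 14.07 Frad 0.39 Fz -1.16 open 0.0239
```

The table no longer moves while the force climbs to 14 N, so it's solid against the pawl with the peg at about 190°, where I expected it. Now I'll let go, lift and look.

```bash
python3 -m creep '[{"dx":-0.002,"dy":0,"dz":0,"rx":0,"ry":-0.02,"rz":0,"gripper":0.26},{"dx":-0.0045,"dy":0,"dz":0,"rx":0,"ry":-0.05,"rz":0,"gripper":0.26},{"dx":-0.0065,"dy":0,"dz":0,"rx":0,"ry":-0.075,"rz":0,"gripper":0.26},{"dx":-0.0065,"dy":0,"dz":0,"rx":0,"ry":-0.075,"rz":0,"gripper":0.26}]' 40; python3 -c "from ang import *;go()
p,d=read_camera('wrist');cv2.imwrite('pics/w8.png',p[:,:,::-1])"
```

```text
time: 12.25
tool_pos: [0.4548, 0.0338, 0.0807]
tool_rot: [-1.571, -0.0, 1.745]
contact_force: [0.1, -0.4, 0.6]
opening: 0.0237
t 12.25 pos [0.4548 0.0338 0.0807] TCP ang 189.68 r 0.0881 zdir 190.0 Ftan(ccw) 0.43 Frad -0.0 Fz 0.6 open 0.0237
```

View pics/w8.png

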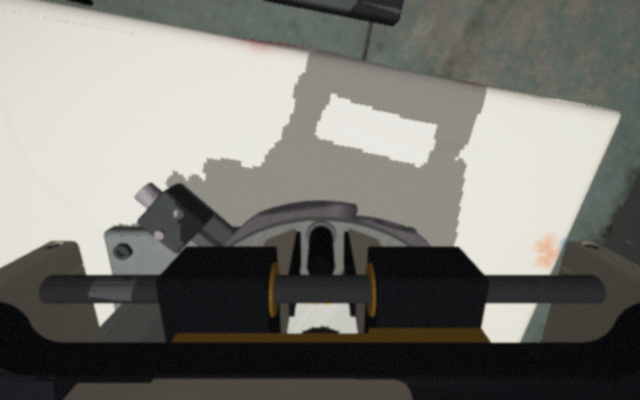

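```bash
python3 -m creep '[{"dx":0,"dy":-0.015,"dz":0,"rx":0,"ry":0,"rz":0,"gripper":0.26},{"dx":0,"dy":-0.04,"dz":0,"rx":0,"ry":0,"rz":0,"gripper":0.26},{"dx":0,"dy":-0.09,"dz":0,"rx":0,"ry":0,"rz":0,"gripper":0.26},{"dx":0,"dy":-0.14,"dz":0,"rx":0,"ry":0,"rz":0,"gripper":0.1},{"dx":0,"dy":-0.19,"dz":0,"rx":0,"ry":0,"rz":0,"gripper":0},{"dx":0,"dy":-0.23,"dz":0,"rx":0,"ry":0,"rz":0,"gripper":0},{"dx":0,"dy":-0.24,"dz":-0.05,"rx":0,"ry":0,"rz":0,"gripper":0},{"dx":0,"dy":-0.24,"dz":-0.1,"rx":0,"ry":0,"rz":0,"gripper":0},{"dx":0,"dy":-0.24,"dz":-0.1,"rx":0,"ry":0,"rz":0,"gripper":0},{"dx":0,"dy":-0.24,"dz":-0.1,"rx":0,"ry":0,"rz":0,"gripper":0},{"dx":0,"dy":-0.24,"dz":-0.1,"rx":0,"ry":0,"rz":0,"gripper":0}]' 30
python3 - <<'E'
from blobs import *
st=status.observe(); np.save('st9.npy',st,allow_pickle=True)
p,d=read_camera('wrist'); np.savez('w9.npz',p=p,d=d); cv2.imwrite('pics/w9.png',p[:,:,::-1])
print(st['tool_pos'],st['tool_rot'],np.abs(st['qvel']).max(),st['opening'],st['contact_force'])
for b in blobs(p): print(b)
p,d=read_camera('scene');cv2.imwrite('pics/s9.png',cv2.resize(p[120:240,220:360,::-1],None,fx=5,fy=5,interpolation=2))
E
```

```text
time: 13.68
tool_pos: [0.5524, 0.051, 0.3211]
tool_rot: [-1.571, -0.0, 1.745]
contact_force: [0.2, 0.4, 0.0]
opening: 0.0002
[0.55244121 0.05103658 0.32112759] [-1.57101221e+00 -1.92694086e-05  1.74488082e+00] 0.007066761353639214 0.0001552496496275136 [0.19075223 0.43964204 0.00395278]
(array([67.6, 34.7]), [56, 0, 27, 68, 248])
(array([370.2,   1.6]), [353, 0, 29, 6, 96])
(array([321.2,  79.3]), [317, 74, 10, 12, 92])
(array([259.2, 117.2]), [253, 113, 14, 10, 104])
(array([383.6, 118. ]), [377, 113, 14, 11, 101])
(array([242.7, 183.2]), [217, 158, 53, 51, 2002])
(array([ 29.6, 175.7]), [25, 172, 10, 8, 67])
(array([378.6, 186.5]), [373, 179, 12, 15, 122])
(array([ 66.2, 208.4]), [64, 202, 6, 13, 43])
(array([320.8, 217.3]), [317, 210, 8, 16, 101])
```

View pics/w9.png

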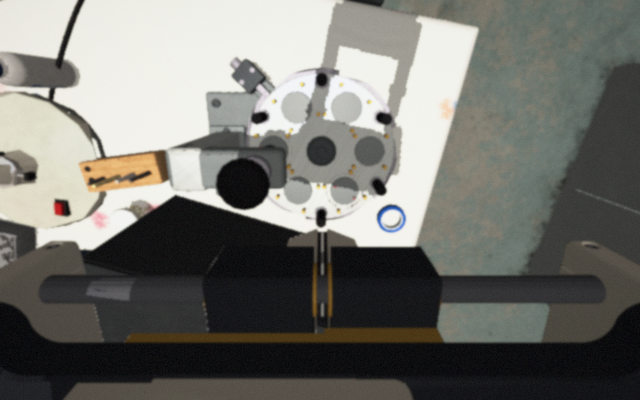

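View pics/s9.png

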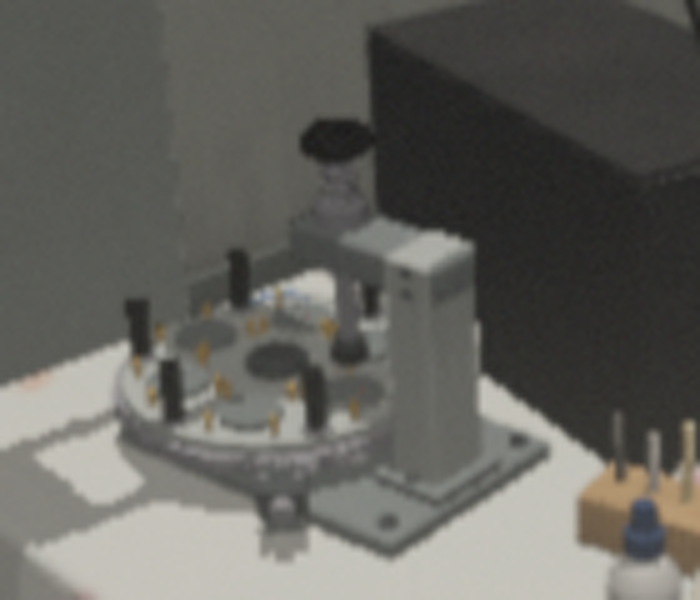

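Run:
```python
from m import *
s=np.load('st9.npy',allow_pickle=True).item();P=pose('wrist',s);s1=np.load('st1.npy',allow_pickle=True).item();s2=np.load('st2.npy',allow_pickle=True).item()
X=plane(P,[[321.2,79.3],[259.2,117.2],[383.6,118],[378.6,186.5],[320.8,217.3]],.067);c,r=circ(X)
th=np.degrees(np.arctan2(*(X[:,:2]-c).T[::-1]))%360;print(c,r,th.round(2),(th%60).mean())
for S,uv in((s1,[259.7,187]),(s2,[139.9,186.9])):
    print(tri(pose('wrist',S),uv,P,[242.7,183.2]))
# knob top disc: ellipse of blob
for f,S,bx in(('w1.npz',s1,(230,157,62,60)),('w2.npz',s2,(108,158,66,60)),('w9.npz',s,(210,153,66,60))):
    p=np.load(f)['p'];x,y,w,h=bx;g=(p[y:y+h,x:x+w].max(2)<45).astype(np.uint8)
    ct=max(cv2.findContours(g,0,1)[0],key=cv2.contourArea);(u,v),R_=cv2.minEnclosingCircle(ct)
    for z in(.213,.218,.222):
        K=plane(pose('wrist',S),[[u+x,v+y]],z)[0];w_=K[:2]-[.5416,.0486];print(f,z,K.round(4),R_,np.hypot(*w_).round(4),np.degrees(np.arctan2(w_[1],w_[0]))+90)
```

```text
[0.54150312 0.04889732] 0.08806095742552182 [189.91 249.96 129.23  69.38   9.67] 9.630244104419813
(array([ 0.55301378, -0.01510994,  0.21152886]), np.float64(0.06190113711017504))
(array([ 0.55283934, -0.01496554,  0.21274044]), np.float64(0.5007277004987144))
w1.npz 0.213 [ 0.5524 -0.0146  0.213 ] 26.12289810180664 0.0641 9.727272319496507
w1.npz 0.218 [ 0.5515 -0.0131  0.218 ] 26.12289810180664 0.0625 9.070389067279677
w1.npz 0.222 [ 0.5507 -0.012   0.222 ] 26.12289810180664 0.0612 8.519942244169911
w2.npz 0.213 [ 0.5525 -0.0143  0.213 ] 27.582805633544922 0.0638 9.8189555644677
w2.npz 0.218 [ 0.5522 -0.0109  0.218 ] 27.582805633544922 0.0605 10.119656465499688
w2.npz 0.222 [ 0.552  -0.0083  0.222 ] 27.582805633544922 0.0578 10.3850995869482
w9.npz 0.213 [ 0.5524 -0.0146  0.213 ] 26.17892837524414 0.0641 9.716533087819371
w9.npz 0.218 [ 0.5508 -0.0136  0.218 ] 26.17892837524414 0.0629 8.451135172619047
w9.npz 0.222 [ 0.5496 -0.0127  0.222 ] 26.17892837524414 0.0619 7.401415246149284
```

```bash
python3 - <<'E'
from h import *
s=np.load('st9.npy',allow_pickle=True).item();P=pose('wrist',s);X=cloud(P,np.load('w9.npz')['d'])
print(np.nanmedian(X[175:192,232:252].reshape(-1,3),0))
X=cloud(pose('top'),np.load('top0.npz')['d']);q=X[168:180,243:255].reshape(-1,3);print(np.percentile(q[:,2],[5,50,80,95]))
E
python3 -m creep '[{"dx":-0.03,"dy":0,"dz":0.005,"rx":0,"ry":0,"rz":0,"gripper":0},{"dx":-0.065,"dy":0.01,"dz":0.011,"rx":0,"ry":0,"rz":0,"gripper":0},{"dx":-0.065,"dy":0.04,"dz":0.011,"rx":0,"ry":0,"rz":0,"gripper":0},{"dx":-0.065,"dy":0.06,"dz":0.011,"rx":0,"ry":0,"rz":0,"gripper":0},{"dx":-0.065,"dy":0.074,"dz":0.011,"rx":0,"ry":0,"rz":0,"gripper":0},{"dx":-0.065,"dy":0.074,"dz":0.011,"rx":0,"ry":0,"rz":0,"gripper":0},{"dx":-0.065,"dy":0.074,"dz":0.011,"rx":0,"ry":0,"rz":0,"gripper":0}]' 30
python3 - <<'E'
from ang import *
go()
p,d=read_camera('wrist'); cv2.imwrite('pics/w10.png',p[:,:,::-1])
p,d=read_camera('scene');cv2.imwrite('pics/s10.png',cv2.resize(p[120:240,220:360,::-1],None,fx=5,fy=5,interpolation=2))
p,d=read_camera('top');cv2.imwrite('pics/t10.png',cv2.resize(p[130:240,180:320,::-1],None,fx=5,fy=5,interpolation=2))
E
```

```text
[ 0.54966846 -0.0138954   0.22198173]
[nan nan nan nan]
time: 14.65
tool_pos: [0.5541, -0.0148, 0.2477]
tool_rot: [-1.572, 0.001, 1.745]
contact_force: [0.3, -0.7, 0.3]
opening: 0.0003
t 14.65 pos [ 0.5541 -0.0148  0.2477] TCP ang 281.12 r 0.0646 zdir 189.99 Ftan(ccw) 0.21 Frad 0.72 Fz 0.26 open 0.0003
```

View pics/w10.png

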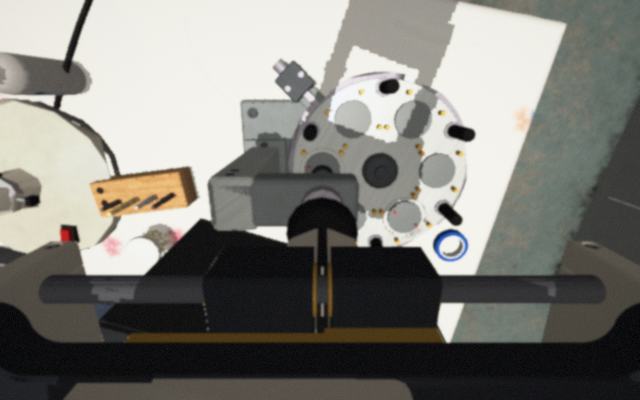

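View pics/s10.png

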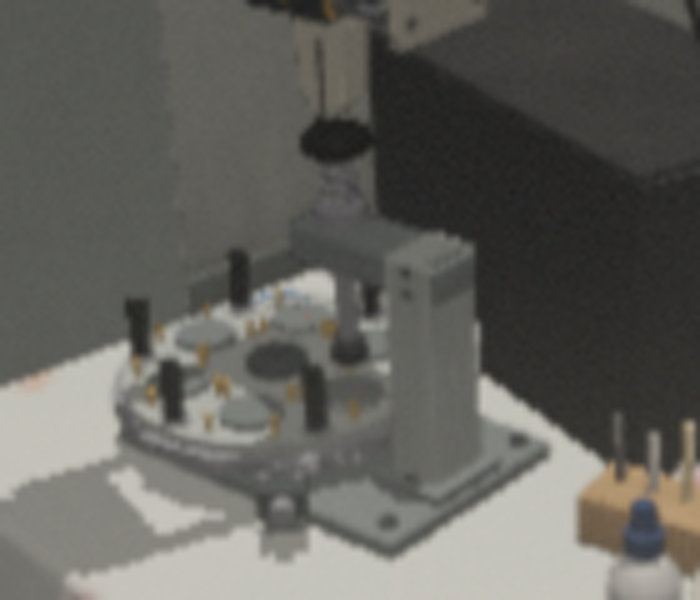

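```bash
python3 -m creep '[{"dx":0,"dy":0.004,"dz":0.0015,"rx":0,"ry":0,"rz":0,"gripper":0},{"dx":0,"dy":0.007,"dz":0.0015,"rx":0,"ry":0,"rz":0,"gripper":0},{"dx":0,"dy":0.009,"dz":0.0015,"rx":0,"ry":0,"rz":0,"gripper":0},{"dx":0,"dy":0.011,"dz":0.0015,"rx":0,"ry":0,"rz":0,"gripper":0},{"dx":0,"dy":0.013,"dz":0.0015,"rx":0,"ry":0,"rz":0,"gripper":0},{"dx":0,"dy":0.013,"dz":0.0015,"rx":0,"ry":0,"rz":0,"gripper":0}]' 30; python3 -c "from ang import *;go()"
python3 -m creep '[{"dx":0,"dy":0.002,"dz":0,"rx":0,"ry":0,"rz":0,"gripper":0},{"dx":0,"dy":0.004,"dz":0,"rx":0,"ry":0,"rz":0,"gripper":0},{"dx":0,"dy":0.006,"dz":0,"rx":0,"ry":0,"rz":0,"gripper":0},{"dx":0,"dy":0.008,"dz":0,"rx":0,"ry":0,"rz":0,"gripper":0},{"dx":0,"dy":0.008,"dz":0,"rx":0,"ry":0,"rz":0,"gripper":0}]' 30; python3 -c "from ang import *;go()
p,d=read_camera('scene');cv2.imwrite('pics/s11.png',cv2.resize(p[120:240,220:360,::-1],None,fx=5,fy=5,interpolation=2))"
```

```text
time: 15.55
tool_pos: [0.5521, -0.0151, 0.2336]
tool_rot: [-1.571, -0.0, 1.745]
contact_force: [-2.1, 0.7, 2.0]
opening: 0.0004
t 15.55 pos [ 0.5521 -0.0151  0.2336] TCP ang 279.35 r 0.0646 zdir 189.98 Ftan(ccw) -1.95 Frad -1.04 Fz 2.0 open 0.0004
time: 16.18
tool_pos: [0.5522, -0.0151, 0.2256]
tool_rot: [-1.571, -0.0, 1.745]
contact_force: [-1.6, 0.7, 3.5]
opening: -0.0
t 16.175 pos [ 0.5522 -0.0151  0.2256] TCP ang 279.45 r 0.0646 zdir 189.98 Ftan(ccw) -1.43 Frad -0.94 Fz 3.48 open -0.0
```

View pics/s11.png

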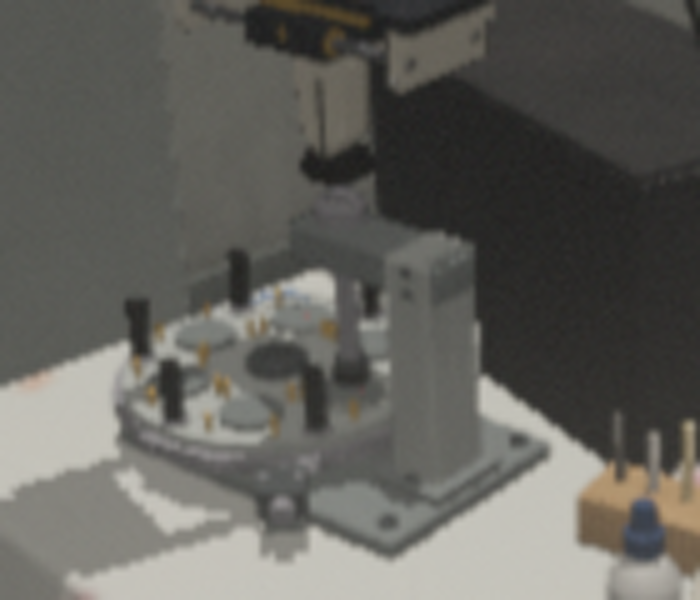

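```bash
python3 -m creep '[{"dx":0,"dy":0.0005,"dz":0,"rx":0,"ry":0,"rz":0,"gripper":0}]' 30; python3 -c "from ang import *;go()"
python3 -m creep '[{"dx":0,"dy":0.0005,"dz":0,"rx":0,"ry":0,"rz":0,"gripper":0}]' 30; python3 -c "from ang import *;go()"
```

```text
time: 16.35
tool_pos: [0.5522, -0.0151, 0.2253]
tool_rot: [-1.571, -0.0, 1.745]
contact_force: [-2.4, 1.0, 4.5]
opening: 0.0004
t 16.35 pos [ 0.5522 -0.0151  0.2253] TCP ang 279.44 r 0.0646 zdir 189.98 Ftan(ccw) -2.23 Frad -1.34 Fz 4.5 open 0.0004
time: 16.48
tool_pos: [0.5522, -0.0151, 0.2248]
tool_rot: [-1.571, -0.0, 1.745]
contact_force: [-2.8, 0.1, 5.8]
opening: 0.0005
t 16.475 pos [ 0.5522 -0.0151  0.2248] TCP ang 279.45 r 0.0646 zdir 189.98 Ftan(ccw) -2.77 Frad -0.56 Fz 5.82 open 0.0005
```

```bash
python3 -m creep '[{"dx":0,"dy":0.0004,"dz":0,"rx":0,"ry":0,"rz":0,"gripper":0}]' 30; python3 -c "from ang import *;go()"
python3 -m creep '[{"dx":0,"dy":0.0004,"dz":0,"rx":0,"ry":0,"rz":0,"gripper":0}]' 30; python3 -c "from ang import *;go()"
```

```text
time: 16.6
tool_pos: [0.5522, -0.0151, 0.2246]
tool_rot: [-1.571, 0.0, 1.745]
contact_force: [-3.6, 0.6, 7.2]
opening: 0.0004
t 16.6 pos [ 0.5522 -0.0151  0.2246] TCP ang 279.45 r 0.0646 zdir 189.98 Ftan(ccw) -3.46 Frad -1.14 Fz 7.21 open 0.0004
time: 16.73
tool_pos: [0.5522, -0.0151, 0.2244]
tool_rot: [-1.571, 0.0, 1.745]
contact_force: [-4.2, 0.6, 8.3]
opening: 0.0007
t 16.725 pos [ 0.5522 -0.0151  0.2244] TCP ang 279.46 r 0.0646 zdir 189.98 Ftan(ccw) -4.06 Frad -1.33 Fz 8.28 open 0.0007
```

```bash
python3 -m creep '[{"dx":0,"dy":0.0005,"dz":0,"rx":0,"ry":0,"rz":0,"gripper":0},{"dx":0,"dy":0.001,"dz":0,"rx":0,"ry":0,"rz":0,"gripper":0}]' 30; python3 -c "from ang import *;go()"
```

```text
time: 16.98
tool_pos: [0.5522, -0.0151, 0.224]
tool_rot: [-1.572, 0.0, 1.745]
contact_force: [-5.4, 0.6, 12.2]
opening: 0.0008
t 16.975 pos [ 0.5522 -0.0151  0.224 ] TCP ang 279.46 r 0.0646 zdir 189.98 Ftan(ccw) -5.23 Frad -1.51 Fz 12.17 open 0.0008
```

```bash
python3 -m creep '[{"dx":0,"dy":0.0006,"dz":0,"rx":0,"ry":0,"rz":0,"gripper":0},{"dx":0,"dy":0.0006,"dz":0,"rx":0,"ry":0,"rz":0,"gripper":0}]' 30; python3 -c "from ang import *;go()"
```

```text
time: 17.23
tool_pos: [0.5523, -0.0151, 0.2239]
tool_rot: [-1.572, 0.001, 1.745]
contact_force: [-6.5, 0.3, 13.0]
opening: 0.0007
t 17.225 pos [ 0.5523 -0.0151  0.2239] TCP ang 279.49 r 0.0646 zdir 189.99 Ftan(ccw) -6.31 Frad -1.41 Fz 13.01 open 0.0007
```

```bash
python3 -m creep '[{"dx":0,"dy":0.0003,"dz":0,"rx":0,"ry":0,"rz":0,"gripper":0},{"dx":0,"dy":0.0003,"dz":0,"rx":0,"ry":0,"rz":0,"gripper":0},{"dx":0,"dy":0.0003,"dz":0,"rx":0,"ry":0,"rz":0,"gripper":0},{"dx":0,"dy":0.0003,"dz":0,"rx":0,"ry":0,"rz":0,"gripper":0}]' 30; python3 -c "from ang import *;go()
p,d=read_camera('scene');cv2.imwrite('pics/s12.png',cv2.resize(p[120:240,220:360,::-1],None,fx=5,fy=5,interpolation=2))"
python3 -m creep '[{"dx":0,"dy":0,"dz":0,"rx":0,"ry":0,"rz":0,"gripper":0},{"dx":0,"dy":0,"dz":0,"rx":0,"ry":0,"rz":0,"gripper":0},{"dx":0,"dy":0,"dz":0,"rx":0,"ry":0,"rz":0,"gripper":0}]' 30; python3 -c "from ang import *;go()"
```

```text
time: 17.73
tool_pos: [0.5522, -0.0151, 0.2237]
tool_rot: [-1.572, 0.001, 1.745]
contact_force: [-5.8, 1.0, 14.5]
opening: 0.0005
t 17.725 pos [ 0.5522 -0.0151  0.2237] TCP ang 279.48 r 0.0646 zdir 189.99 Ftan(ccw) -5.52 Frad -1.91 Fz 14.53 open 0.0005
time: 18.15
tool_pos: [0.5522, -0.0151, 0.2238]
tool_rot: [-1.572, 0.001, 1.745]
contact_force: [-6.2, 0.0, 14.0]
opening: 0.0007
t 18.15 pos [ 0.5522 -0.0151  0.2238] TCP ang 279.49 r 0.0646 zdir 189.99 Ftan(ccw) -6.1 Frad -1.06 Fz 14.02 open 0.0007
```

View pics/s12.png

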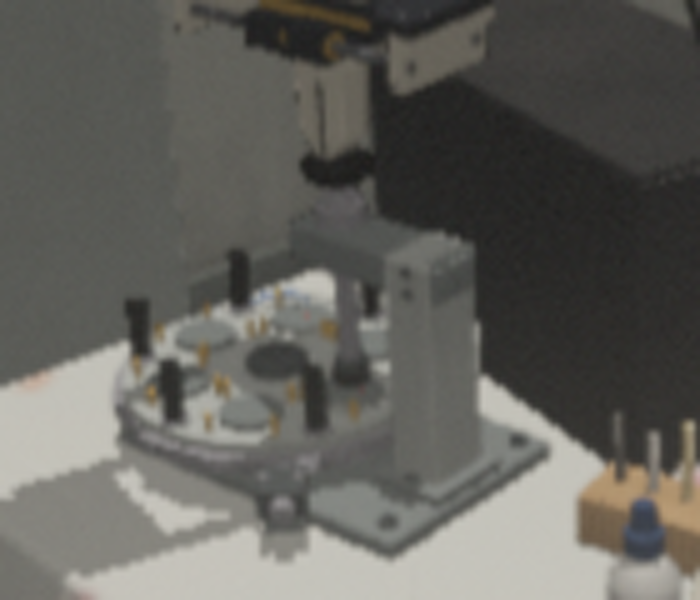

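Held for about 0.9 s at 14 N on the knob, which is about 10 N on the lens. Now I'll let the ram rise and withdraw.

```bash
python3 -m creep '[{"dx":0,"dy":-0.002,"dz":0,"rx":0,"ry":0,"rz":0,"gripper":0},{"dx":0,"dy":-0.005,"dz":0,"rx":0,"ry":0,"rz":0,"gripper":0},{"dx":0,"dy":-0.008,"dz":0,"rx":0,"ry":0,"rz":0,"gripper":0},{"dx":0,"dy":-0.011,"dz":0,"rx":0,"ry":0,"rz":0,"gripper":0},{"dx":0,"dy":-0.014,"dz":0,"rx":0,"ry":0,"rz":0,"gripper":0},{"dx":0,"dy":-0.018,"dz":0,"rx":0,"ry":0,"rz":0,"gripper":0},{"dx":0,"dy":-0.03,"dz":0,"rx":0,"ry":0,"rz":0,"gripper":0},{"dx":0,"dy":-0.06,"dz":0,"rx":0,"ry":0,"rz":0,"gripper":0},{"dx":0,"dy":-0.1,"dz":0,"rx":0,"ry":0,"rz":0,"gripper":0},{"dx":0.065,"dy":-0.1,"dz":-0.01,"rx":0,"ry":0,"rz":0,"gripper":0},{"dx":0.065,"dy":-0.1,"dz":-0.01,"rx":0,"ry":0,"rz":0,"gripper":0},{"dx":0.065,"dy":-0.1,"dz":-0.01,"rx":0,"ry":0,"rz":0,"gripper":0},{"dx":0.065,"dy":-0.1,"dz":-0.01,"rx":0,"ry":0,"rz":0,"gripper":0}]' 30
python3 - <<'E'
from blobs import *
from m import *
st=status.observe();P=pose('wrist',st);print(st['tool_pos'],np.abs(st['qvel']).max())
p,d=read_camera('wrist'); cv2.imwrite('pics/w13.png',p[:,:,::-1])
B=blobs(p); 
for b in B: print(b)
X=plane(P,[b[0] for b in B if 230<b[0][0]<400 and 60<b[1][4]<160],.067);c,r=circ(X);print(c,r,np.degrees(np.arctan2(*(X[:,:2]-c).T[::-1]))%60)
p,d=read_camera('scene');cv2.imwrite('pics/s13.png',p[:,:,::-1])
E
```

```text
time: 19.77
tool_pos: [0.5508, 0.0497, 0.3219]
tool_rot: [-1.57, 0.0, 1.744]
contact_force: [0.5, -0.3, 1.4]
opening: 0.0002
[0.55084967 0.04972341 0.32189966] 0.007316118026659818
(array([69.8, 35.8]), [58, 0, 28, 70, 247])
(array([366.9,   2.2]), [345, 0, 37, 7, 143])
(array([322.1,  81. ]), [318, 76, 10, 11, 88])
(array([260. , 118.8]), [254, 115, 14, 9, 100])
(array([384.1, 119.5]), [378, 115, 13, 11, 101])
(array([244.3, 185.1]), [219, 161, 52, 49, 1970])
(array([ 31.5, 177.3]), [27, 174, 10, 8, 68])
(array([379.3, 187.6]), [374, 181, 12, 15, 119])
(array([ 67.6, 209.3]), [65, 203, 6, 13, 45])
(array([321.6, 218.5]), [318, 211, 8, 16, 107])
[0.50146484 0.06049345] 0.10032449388761813 [56.56369891 29.72580141 35.98230038 45.56371254 44.91983858  1.43472266]
```

View pics/w13.png

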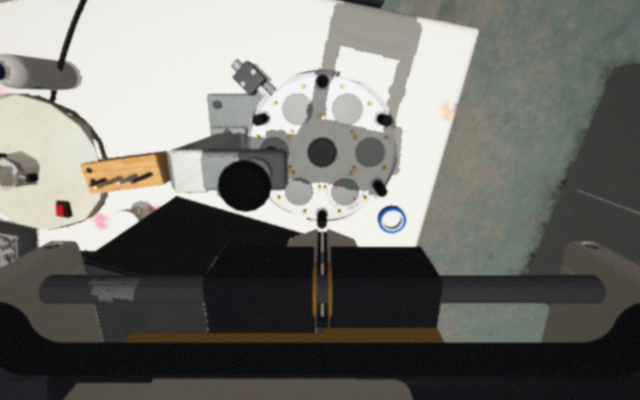

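View pics/s13.png

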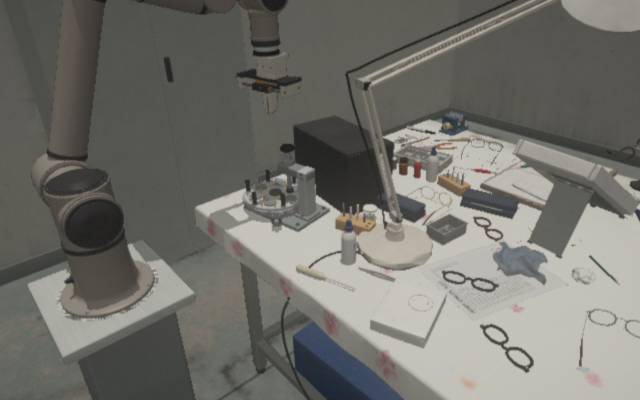

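The wrist view shows the knob back up near (244,185) and the pegs in place. That last circle fit took in a stray blob at (367,2), so I'll redo it with the five pegs only.

Run:
```python
from m import *
P=pose('wrist')
X=plane(P,[[322.1,81],[260,118.8],[384.1,119.5],[379.3,187.6],[321.6,218.5]],.067);c,r=circ(X);th=np.degrees(np.arctan2(*(X[:,:2]-c).T[::-1]))%60;print(c,r,th.round(2),th.mean())
p,d=read_camera('wrist');print('knob top z',np.nanmedian(cloud(P,d)[178:194,235:253,2]),status.observe()['contact_force'])
robot.hand_in()
```

```text
[0.54160199 0.04866796] 0.08815642470105739 [9.69 9.94 9.22 9.54 9.75] 9.627900488061865
knob top z 0.22193966064458187 [ 0.71844927 -0.12647353  0.30329479]
the job is handed in; nothing more can be done
```

I turned the table to its next position and pressed the waiting lens, then handed the job in at about 20 s of the 72 s allowed.

- **Turntable:** I pushed one peg about 46° counter-clockwise, to about 2° past the pawl's drop. I then eased it clockwise until it stopped moving as the force rose to 14 N, and let go. The highest tangential force I read was 14.1 N, against the 20 N limit. I took force readings between moves, so a brief peak within a move could have gone unseen.
- **Press:** I pushed the knob down until the force on it read 14.0–14.5 N, for about 0.9 s. Taking off the 4 N spring leaves about 10 N on the lens, and the position reading also gives about 10–12 N (1.0–1.2 mm of foot compression). A sideways force of about 6 N was also read at the knob during the press.
- **Last checks:** With the hand clear, the table stood at 9.63° from the peg picture, the same as before the press. My estimate of the fixture's own angle is about 9.8°, so the table is in position within what I can measure. The knob was back up at z 0.222 m, the wrist force was near zero, and nothing round about looked disturbed.
- **Checks that disagreed or were not possible:**
  - I judged the click from a dip in force (9.5 to 4.7 N) and the solid stop, because the pawl nose could not be seen.
  - The drag read 9–11 N going counter-clockwise, not the stated 6–8 N, while clockwise it read about 7–8 N.
  - The lens under the press was hidden by the head, so I could not see it.
  - One early circle fit in the final check was spoiled by a stray blob. I redid it on the five visible pegs, and that gave the 9.63°.

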